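# Set the dial stop and bring a scribed bar under the centre punch

### The arm

A 6-joint arm with a two-finger parallel gripper is mounted at the origin on the work surface; the furniture and walls round the work are solid. World frame = base frame: x ahead of the robot, y to its left, z up, the work surface at z = 0. Lengths are in m, angles in rad, forces in N, time in s.
With the tool pointing down it reaches from about 0.3 to 0.775 m from the base axis. Payload 14.6 kg.
Tool frame: the origin (TCP) lies on the centre line of the jaws, within the pads' length; the fingertips stand 19 mm ahead of it and the grasp point (between the pads) is the TCP; z points along the fingers, y is the line along which they close (so a half turn about z gives the same grasp; the last joint's range is limited). The gripper opens to 94 mm and grips with 3 to 60 N. Pads are 16 mm wide; open, the fingers measure 119 mm over their backs; the gripper's body (75 mm by 177 mm) begins 78 mm behind the grasp point.
Start: joints at [1.202, 0.3, 1.521, -0, 1.321, -0.067], TCP at [0.163, 0.525, 0.224] pointing down, gripper open.
Joint ranges: [-3.03, 3.03], [-0.79, 2.21], [0.23, 2.52], [-1.04, 4.18], [0, 3.07], [-2.55, 2.55]. Speed limits (rad/s): [2.22, 2.22, 2.57, 3.14, 3.14, 3.14].

### API

Orientations are given as [roll, pitch, yaw] about the fixed x, y, z axes, in that order (R = Rz(yaw) Ry(pitch) Rx(roll)).
In Python, from station import get_obs, camera, workorder gives the robot as it stands.
- The arm moves only by the tool play_rows, never from a script. Its argument "motion" is a list that holds one entry, the list of rows, each a list of 7 numbers: the shift along the tool's x, y, z as a fraction of full scale, then the turn, a rotation vector about the tool's x, y, z as a fraction of full scale, then the opening, from -1 (shut) to 1 (fully open). In form: [[[x, y, z, ax, ay, az, grip], ...]]. A call has 1 to 10 rows; each row is the pose to reach, as a shift and turn from the pose commanded when the call began, along the tool's axes at that moment, turning the shorter way round; what a row does not reach only later rows make up. Full scale, the value 1, is 0.25 m for a shift and 2 pi rad for a turn. A row lasts 1/10 s, in which the tool goes at most 50 mm and 8.59 degrees, less where a joint would pass 70% of its speed; a pose out of reach is approached as far as the arm can. A call with a number of a shift or a turn outside -1 to 1 is refused whole. A call with a gripper value outside its range is refused whole. The fingers move at their own pace and stop on an object; "grip_force" is the grip in N (left out, the last holds). Time passes only in rows, so rows that repeat a pose let the fingers close. It gives the time, the measured TCP pose, the force, the opening and the grip force at its end, in the units of the state.
- get_obs(): the state, without advancing time (a new reading comes with each control period).
- camera(name): name is "side" or "top" or "wrist"; returns a dict with "frame" (384x512x3 uint8, red, green, blue), "z_map" (384x512 float32, m along the optical axis (not along the pixel's ray), 0 where there is no reading), "camera_matrix" (3x3 intrinsics, pixels), "T" (4x4, takes a point from camera to world coordinates); the wrist camera has in their place "T_tool_cam" (4x4, takes a point from camera to tool coordinates, whose origin is the TCP and whose axes are the flange's). Camera axes: x right, y up, looking along -z (the intrinsics and any distortion apply to the point x, -y, -z); pixel columns grow to the right and rows downward; lengths in m; the calibration is good to about 2 mm. A picture is of the moment at which its call begins: read the wrist's pose just before it.
- workorder.hand_in(): hands the job in; it is judged then, once.
The state is a dict: "time_s": time; "qpos": joint angles; "joint_vel": joint speeds; "tau": joint torques, N m; "ee_pos": TCP position; "eef_rot": TCP orientation; "force": force on the tool from outside, world axes, zero at the start; "moment": the same for the moment, N m; "grip_width": finger opening in m; "grip_force": force on a finger pad.
Only numpy, scipy, OpenCV 4.12 (cv2) and the standard library are available. Lean on these libraries where they do the work, as an engineer would, in place of code of your own. Each camera call takes 0.05 s, during which the arm holds its last target. There are 200 camera calls.

### The job

Get the steel bar ready for centre-punching in the jig: first turn the stop dial until its pointer stands exactly at the raised index block, then slide the bar, flat on the plate and along the fence, until its end butts against the cam under the dial, which brings the scribed cross right under the punch. Then push the punch down in its guide until its point rests on the cross, and leave the dial on its index and the cold chisel and wooden block in front of the jig where they are.

Things in the scene. Friction and masses are not known exactly. Their poses are not given: they have to be found in the camera images.
- punch_jig: The centre-punching jig, screwed to the bench: a steel plate 135 x 405 x 12 mm. Origin on the bench, x across the plate away from the robot, y along it to the left, z up; the plate spans x -80 to +55, y -205 to +200 mm, top at z 12 mm. Low bolt heads (7 mm) near its corners. Punch axis at x 0, y +40; dial pivot at x 0, y +150 mm.
- fence_face (a point): A point on the fence's working face (which looks to -x of the jig, at jig x = +20 mm), beside the punch, 22 mm above the bench. The straight fence is 12 mm thick, rises 16 mm above the plate and runs along jig y from -198 to +117 mm.
- dial_pivot (a point): Vertical axis of the dial, at the height of the plate's top. Under the knob turns an eccentric round steel cam, 60 mm across and 12 mm high, centred 10 mm from this axis away from the pointer: its edge is the end stop for the bar. With the dial at its index the stop edge is at y = +120 mm of the jig.
- dial (a joint): Dial angle (rad), anticlockwise from above positive, limits +-1.5; 0 = pointer exactly at the index block, pointing to -x of the jig. A black pointer knob: grip bar 15 mm wide, from 34 mm before to 26 mm behind the pivot, 18 to 38 mm above the plate; a nose 9 mm wide, 18 to 34 mm above the plate, reaches out to 50 mm. Stiff (0.35 Nm), stays where left.
- pointer_tip (a point): The end of the dial's pointer, 50 mm from the pivot, 26 mm above the plate.
- index_mark (a point): The raised index block on the plate (18 x 8 mm, 14 mm high, with a black line along its top): the middle of its top edge nearest the pivot, 56 mm from the pivot. The other marks round the dial are short engraved lines every 15 degrees.
- bar: The work: a loose flat steel bar 40 x 200 x 10 mm, about 0.6 kg, lying on the jig's plate somewhat clear of the fence and to the right of where it must go. Origin at the centre of its underside, y along its length (towards the stop).
- cross (a point): The white scribed cross on the bar's top face, midway across its width, 80 mm from its leading (+y) end.
- bar_rear (a point): The middle of the bar's rear (-y) end face, where it can be pushed.
- ram (a joint): How far the punch has been pushed down in its guide (m): about 0 = up, 0.012 = its point rests on the top of the bar, 0.020 = its lower limit (nothing under it). It stays where it is left; pushing takes about 5 N.
- punch_tip (a point): The point of the punch (a 14 mm steel rod, axis vertical), 34 mm above the bench when up. It slides in a brass bush in an arm (jig x -21 to +54 mm, y 19 to 61 mm, 52 to 96 mm above the bench) on a grey column behind the fence.
- punch_head (a point): The top of the punch's mushroom head (32 mm across), 130 mm above the bench when up; push here.
- wood_block: A plain wooden offcut block, 45 x 60 x 45 mm, standing on the bench in front of the jig; leave alone.
- cold_chisel: A cold chisel, 22 x 165 x 15 mm, lying on the bench in front of the jig; leave alone.

How it is judged:
On the way, in this order (a step that is already met when the one before it is completed fails the run):
1. the dial's pointer is at the index block (within 0.09 rad) (value of joint dial between -0.09 and 0.09 rad), for 0.2 s.
2. the bar has been slid until the cross is under the punch's point (within 3 mm), the dial still at its index (all of step 1 and horizontal distance between cross and punch_tip below 0.003 m), for 0.2 s.
3. the punch has been pushed down until its point rests on the cross (distance between cross and punch_tip below 0.004 m and value of joint ram above 0.0105 m), for 0.2 s.
At the end, for the whole second after the job is handed in: The dial stands within 0.09 rad of its index, the bar lies along the fence (within 0.04 rad) and at rest with the cross within 3 mm of the punch's axis, and the punch is down with its point resting on the cross (within 1.5 mm of touching) (all of step 2 and all of step 3 and angle between the y axis of bar and the y axis of punch_jig, either way round below 0.04 rad and linear speed of bar below 0.01 m/s).
It fails at once if the bar is lifted off the plate or tipped (height (world z) of bar above 0.022 m or angle between bar's own z axis and vertical above 0.12 rad).
It fails at once if the wooden block or the cold chisel is moved more than 20 mm (distance of any of wood_block, cold_chisel from where it was at the start of the episode above 0.02 m).
It also fails if it takes over 61 s, if anything falls off the work surface, if the arm or the gripper's body presses on something with over 40 N, if the wrist force passes 120 N, or if a joint passes its speed limit or range.

## Working session

There is one attempt and no reset: what is moved stays moved. The work goes in short steps, Python scripts to look and compute and a tool call to move; the robot and the scene stay as the last step left them, time stands still between calls to the robot, and variables do not carry over. Pictures are saved under pics/ and viewed, at most 10 in all, crops included, and the job is handed in when it is done.

Besides the shell and the picture viewer there is one more tool, called after ">>>" as a command line: name --argument value ..., lists and objects as JSON in quotes. play_rows: Moves the arm, as the interface text tells. Its arguments: {"type":"object","properties":{"motion":{"type":"array"},"grip_force":{"type":"number"}},"required":["motion"]}

```bash
mkdir -p pics; ls; cat > h.py <<'E'
import numpy as np, cv2
from station import get_obs, camera
def snap(n,f):
    o=get_obs(); c=camera(n); cv2.imwrite('pics/'+f+'.png',c['frame'][:,:,::-1]); 
    np.savez(f+'.npz',**{k:v for k,v in c.items()},pos=o['ee_pos'],rot=o['eef_rot']); return c
def world(c,u,v,z=None):
    K=c['camera_matrix'];T=c['T']
    d=np.array([(u-K[0,2])/K[0,0],-(v-K[1,2])/K[1,1],-1])
    if z is None: s=c['z_map'][int(round(v)),int(round(u))]
    else: s=(z-T[2,3])/(T[:3,:3]@d)[2]
    return T[:3,3]+T[:3,:3]@d*s
E
python3 - <<'E'
from h import *
o=get_obs();print({k:np.round(v,3) for k,v in o.items()})
for n in('top','side'):
    c=snap(n,n+'0');print(n,c['T'].round(3),c['camera_matrix'].round(1),[k for k in c])
a=cv2.imread('pics/top0.png');cv2.imwrite('pics/top0b.png',cv2.resize(a,(800,600)))
a=cv2.imread('pics/side0.png');cv2.imwrite('pics/side0b.png',cv2.resize(a,(800,600)))
E
```

```text
pics
{'time_s': np.float64(0.0), 'qpos': array([ 1.202,  0.3  ,  1.522, -0.   ,  1.321, -0.067]), 'joint_vel': array([ 0.002, -0.001, -0.001, -0.001,  0.002, -0.   ]), 'tau': array([-0.0000e+00, -5.3181e+01, -3.5274e+01,  7.1000e-02,  2.4000e-02,
       -0.0000e+00]), 'ee_pos': array([0.163, 0.525, 0.224]), 'eef_rot': array([-3.14, -0.  ,  2.84]), 'force': array([-0.315,  0.49 ,  0.504]), 'moment': array([ 0.025, -0.011,  0.008]), 'grip_force': np.float64(0.0), 'grip_width': np.float64(0.094)}
top [[ 0.013  0.993 -0.115  0.373]
 [-1.     0.012 -0.014 -0.114]
 [-0.012  0.115  0.993  0.94 ]
 [ 0.     0.     0.     1.   ]] [[390.5   0.  252.4]
 [  0.  390.5 192.9]
 [  0.    0.    1. ]] ['frame', 'z_map', 'camera_matrix', 'T']
side [[ 0.9    0.244 -0.36   0.151]
 [-0.435  0.534 -0.725 -0.788]
 [ 0.016  0.809  0.587  0.65 ]
 [ 0.     0.     0.     1.   ]] [[468.4   0.  260.2]
 [  0.  468.4 190. ]
 [  0.    0.    1. ]] ['frame', 'z_map', 'camera_matrix', 'T']
```

View pics/top0b.png

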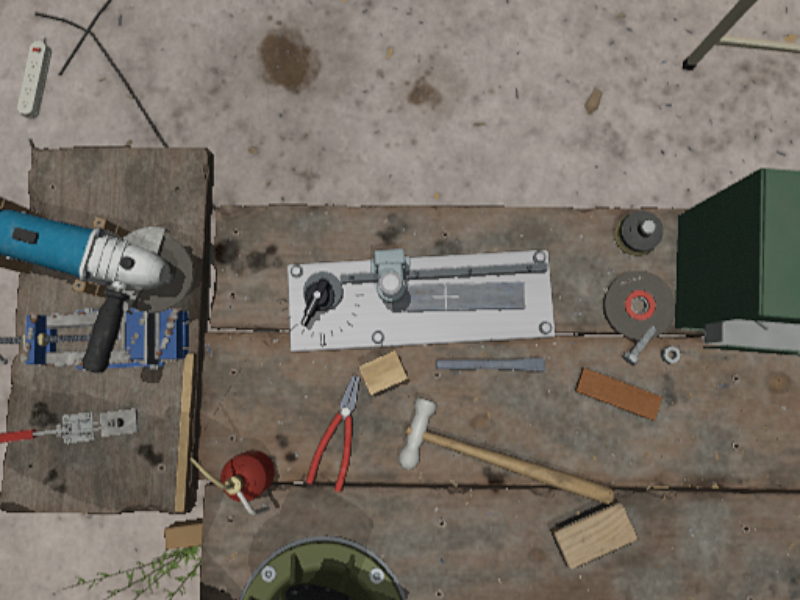

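View pics/side0b.png

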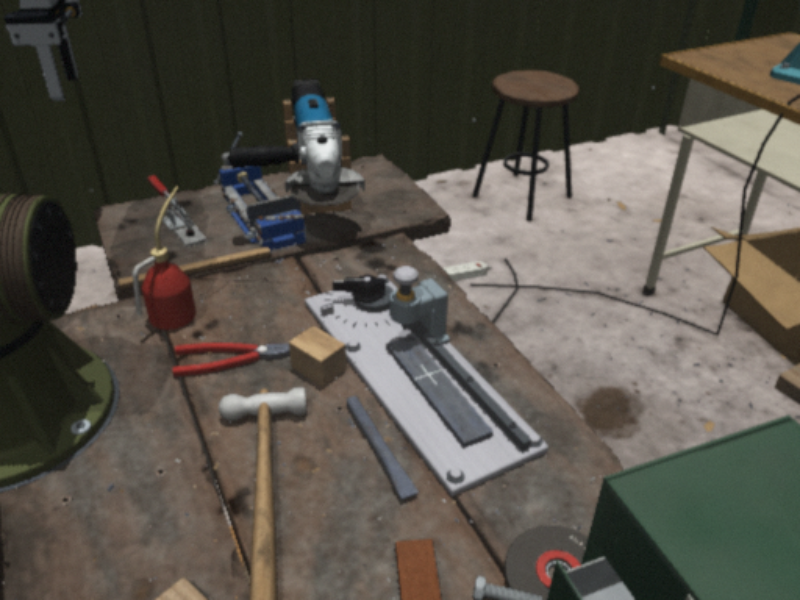

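The top view shows the jig's plate spanning roughly (290,250)–(553,351) of 800x600, the dial at (320,292) with the pointer at about (305,322), the index block at (323,340), the bar at (465,296) and its cross at (446,296). The wooden block is at (384,372) and the chisel at (490,364).

```bash
cat >> h.py <<'E'
def fitjig(c):
    f=c['frame'].astype(int); m=(f.min(2)>125)&(f.max(2)-f.min(2)<30)
    n,l,s,_=cv2.connectedComponentsWithStats(m.astype(np.uint8))
    return m,n,l,s
E
python3 - <<'E'
from h import *
c=dict(np.load('top0.npz'))
# plate corners from 800x600 picks
P=[world(c,u*.64,v*.64,.012) for u,v in((290,264),(547,250),(553,340),(291,351))]
print(np.round(P,4))
f=c['frame'].astype(int); reg=f[150:235,175:365]
print([f[int(v*.64),int(u*.64)] for u,v in((450,325),(520,320),(300,345),(400,365),(446,296))])
# rectified
xs=np.array([[0.20,0.0]])
K=c['camera_matrix'];T=c['T']
X0,Y0,s=0.58,0.20,.0006
uu,vv=np.meshgrid(np.arange(800),np.arange(500))
W=np.stack([X0-vv*s,Y0-uu*s,np.full(uu.shape,.012)],-1)
C=(W-T[:3,3])@T[:3,:3]
mu=(K[0,0]*C[...,0]/-C[...,2]+K[0,2]).astype(np.float32);mv=(K[1,1]*-C[...,1]/-C[...,2]+K[1,2]).astype(np.float32)
r=cv2.remap(c['frame'],mu,mv,cv2.INTER_CUBIC)
cv2.imwrite('pics/rect.png',r[:,:,::-1])
E
```

```text
[[ 0.5362  0.0609  0.012 ]
 [ 0.5624 -0.3356  0.012 ]
 [ 0.4238 -0.3425  0.012 ]
 [ 0.4021  0.055   0.012 ]]
[array([182, 181, 182]), array([181, 181, 180]), array([185, 183, 184]), array([176, 149, 111]), array([186, 188, 185])]
```

View pics/rect.png

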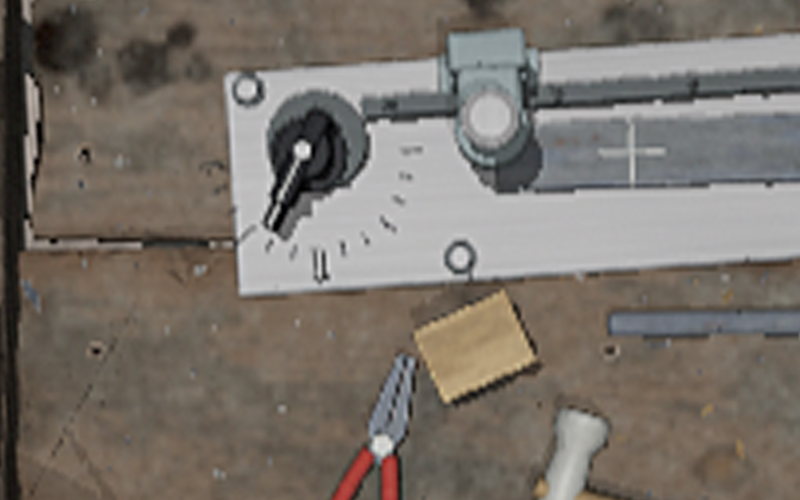

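The rectified view (0.6 mm/px) shows the dial knob at (303,150), the pointer tip at (275,232), the index block at (320,265) and the bar cross at (632,152). The dial stands some 25° clockwise of its index.

```bash
cat >> h.py <<'E'
def rect(c,X0,Y0,s,w,h,z):
    K=c['camera_matrix'];T=c['T']
    uu,vv=np.meshgrid(np.arange(w),np.arange(h))
    W=np.stack([X0-vv*s,Y0-uu*s,np.full(uu.shape,z)],-1)
    C=(W-T[:3,3])@T[:3,:3]
    mu=(K[0,0]*C[...,0]/-C[...,2]+K[0,2]).astype(np.float32);mv=(K[1,1]*-C[...,1]/-C[...,2]+K[1,2]).astype(np.float32)
    return cv2.remap(c['frame'],mu,mv,cv2.INTER_CUBIC)
def jig2w(J,p): # J=(x,y,th)
    c,s=np.cos(J[2]),np.sin(J[2]); return np.array([J[0]+c*p[0]-s*p[1],J[1]+s*p[0]+c*p[1]])
def w2jig(J,p):
    c,s=np.cos(J[2]),np.sin(J[2]); d=np.asarray(p)[:2]-J[:2]; return np.array([c*d[0]+s*d[1],-s*d[0]+c*d[1]])
E
python3 - <<'E'
from h import *
for n in('top0','side0'):
    c=dict(np.load(n+'.npz'))
    X0,Y0,s=0.60,0.10,.0005
    r=rect(c,X0,Y0,s,1000,480,.012).astype(int)
    m=((r.min(2)>150)&(r.max(2)-r.min(2)<14)).astype(np.uint8)
    m=cv2.morphologyEx(m,cv2.MORPH_OPEN,np.ones((5,5)))
    nn,l,st,_=cv2.connectedComponentsWithStats(m)
    k=1+st[1:,4].argmax(); 
    pts=np.argwhere(l==k)[:,::-1].astype(np.int32)
    rc=cv2.minAreaRect(pts);b=cv2.boxPoints(rc)
    print(n,np.array(rc[1])*s,[(round(X0-v*s,4),round(Y0-u*s,4)) for u,v in b])
    e=np.stack([X0-b[:,1]*s,Y0-b[:,0]*s],1)
    # long axis
    d1=e[1]-e[0];d2=e[2]-e[1];L=d1 if np.hypot(*d1)>np.hypot(*d2) else d2
    if L[1]<0:L=-L
    th=np.arctan2(-L[0],L[1]); ce=e.mean(0)
    J=np.array([0,0,th]);J[:2]=ce-jig2w(J,(-.0125,-.0025))
    print('J',J, 'pivot',jig2w(J,(0,.15)),'punch',jig2w(J,(0,.04)))
    if n=='top0':
        for nm,q,z in(('knob centre',(303,150),.05),('tip',(275,232),.046),('idx near',(317,251),.026),('idx far',(322,280),.026),('cross',(632,152),.022),('punchhead',(493,117),.13)):
            w=np.array([.58-q[1]*.0006,.2-q[0]*.0006,.012])
            C=c['T'][:3,3]; g=C+(w-C)*(z-C[2])/(w[2]-C[2]); print(nm,g.round(4),w2jig(J,g).round(4))
E
```

```text
top0 [0.13313301 0.40237759] [(np.float32(0.5361), np.float32(0.0657)), (np.float32(0.5632), np.float32(-0.3357)), (np.float32(0.4303), np.float32(-0.3447)), (np.float32(0.4033), np.float32(0.0568))]
J [ 0.49551393 -0.13614363  0.06734672] pivot [0.48541955 0.01351633] punch [ 0.49282209 -0.09623431]
knob centre [0.4852 0.0128 0.05  ] [-0.0003  0.1493]
tip [0.4383 0.0295 0.046 ] [-0.0459  0.1692]
idx near [0.4285 0.0079 0.026 ] [-0.0571  0.1483]
idx far [0.4114 0.005  0.026 ] [-0.0744  0.1465]
cross [ 0.4875 -0.1785  0.022 ] [-0.0108 -0.0417]
punchhead [ 0.4924 -0.0981  0.13  ] [-0.0006  0.0382]
side0 [0.1316024  0.40335794] [(np.float32(0.5327), np.float32(0.068)), (np.float32(0.5625), np.float32(-0.3342)), (np.float32(0.4312), np.float32(-0.3439)), (np.float32(0.4014), np.float32(0.0583))]
J [ 0.49422251 -0.13454151  0.07393901] pivot [0.48314176 0.01504865] punch [ 0.49126764 -0.0946508 ]
```

```bash
cat >> h.py <<'E'
from scipy.spatial.transform import Rotation as R
J=np.array([.4950,-.1357,.0690])
def go(*poses):  # poses: (x,y,z,yaw) world; prints row heads from current pose
    o=get_obs(); p0=np.array(o['ee_pos']); R0=R.from_euler('xyz',o['eef_rot'])
    for x,y,z,yaw in poses:
        d=R0.inv().apply(np.array([x,y,z])-p0)/.25
        r=(R0.inv()*R.from_euler('xyz',[np.pi,0,yaw])).as_rotvec()/(2*np.pi)
        print(np.round(d,4).tolist(),np.round(r,4).tolist())
def gj(x,y,z,dyaw): # jig coords
    return (*jig2w(J,(x,y)),z,np.pi+J[2]+dyaw)
E
python3 - <<'E'
from h import *
c=dict(np.load('top0.npz'))
for n,(u,v) in dict(knob=(320,290),head=(390,284),wood=(384,368),bar=(460,296),plate=(450,325),grinder=(130,265),cross=(446,296)).items():
    print(n,world(c,u*.64,v*.64).round(4))
go((.26,.32,.27,2.80))
E
```

```text
knob [0.4913 0.0083 0.0489]
head [ 0.4902 -0.0966  0.1266]
wood [ 0.3781 -0.0879  0.0462]
bar [ 0.4884 -0.2009  0.0197]
plate [ 0.4448 -0.1865  0.0107]
grinder [0.5054 0.239  0.1666]
cross [ 0.4883 -0.1797  0.0189]
[-0.6126, -0.668, -0.1836] [-0.0002, -0.0, 0.0063]
```

>>> play_rows --motion '[[[-0.6126,-0.668,-0.1836,0,0,0.0063,0],[-0.6126,-0.668,-0.1836,0,0,0.0063,0],[-0.6126,-0.668,-0.1836,0,0,0.0063,0],[-0.6126,-0.668,-0.1836,0,0,0.0063,0],[-0.6126,-0.668,-0.1836,0,0,0.0063,0],[-0.6126,-0.668,-0.1836,0,0,0.0063,0]]]' --grip_force 40

```text
time_s: 0.7
ee_pos: [0.2612, 0.318, 0.2713]
eef_rot: [3.14, 0.001, 2.797]
force: [-0.5, 0.5, 0.0]
grip_width: 0.0498
grip_force: 0.0
```

```bash
python3 -c "
from h import *
o=get_obs();print(o['time_s'],o['ee_pos'],o['grip_width']);go((.41,.13,.24,2.80))"
```

```text
0.7 [0.26124587 0.3180418  0.27130131] 0.04976531978829682
[-0.814, -0.5072, 0.1254] [0.0002, 0.0002, -0.0005]
```

>>> play_rows --motion '[[[-0.814,-0.507,0.125,0,0,0,0],[-0.814,-0.507,0.125,0,0,0,0],[-0.814,-0.507,0.125,0,0,0,0],[-0.814,-0.507,0.125,0,0,0,0],[-0.814,-0.507,0.125,0,0,0,0],[-0.814,-0.507,0.125,0,0,0,0]]]'

```text
time_s: 1.3
ee_pos: [0.411, 0.1301, 0.2378]
eef_rot: [-3.14, -0.001, 2.796]
force: [-0.5, 0.2, 0.1]
grip_width: 0.0471
grip_force: 0.0
```

```bash
python3 -c "
from h import *
go(gj(0,.15,.18,-.41))"
```

```text
[-0.4348, -0.3369, 0.2311] [-0.0002, -0.0002, -0.0007]
```

>>> play_rows --motion '[[[-0.435,-0.337,0.231,0,0,-0.0007,0],[-0.435,-0.337,0.231,0,0,-0.0007,0],[-0.435,-0.337,0.231,0,0,-0.0007,0],[-0.435,-0.337,0.231,0,0,-0.0007,0],[-0.435,-0.337,0.231,0,0,-0.0007,0]]]'

```text
time_s: 1.8
ee_pos: [0.4835, 0.0173, 0.1806]
eef_rot: [-3.141, -0.002, 2.804]
force: [0.5, 0.7, 0.4]
grip_width: 0.0469
grip_force: 0.0
```

```bash
python3 - <<'E'
from h import *
c=snap('wrist','w1');o=get_obs()
print(o['ee_pos'],o['eef_rot'],c['T_tool_cam'].round(3),c['camera_matrix'].round(1))
Tt=np.eye(4);Tt[:3,:3]=R.from_euler('xyz',o['eef_rot']).as_matrix();Tt[:3,3]=o['ee_pos'];c['T']=Tt@c['T_tool_cam']
K=c['camera_matrix']
for z,name in((.05,'a'),(.026,'b')):
    # jig-aligned? simple world rect 0.3 mm/px
    r=rect(c,.55,.10,.0003,600,500,z); cv2.imwrite(f'pics/w1{name}.png',r[:,:,::-1])
E
```

```text
[0.4834626  0.01790104 0.18128571] [ 3.14149201e+00 -6.12605230e-04  2.80501885e+00] [[ 0.     0.972  0.234  0.067]
 [ 1.    -0.    -0.001  0.   ]
 [-0.     0.234 -0.972 -0.16 ]
 [ 0.     0.     0.     1.   ]] [[321.9   0.  252.4]
 [  0.  321.9 192.1]
 [  0.    0.    1. ]]
```

View pics/w1a.png

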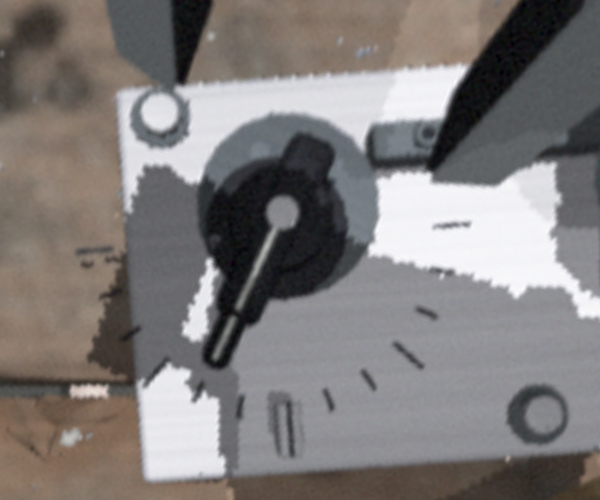

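The wrist view shows the dial centred at (283,212), its tip at (215,362) and the index block at (287,425), so the dial is at about -0.48 rad. The plate edges confirm the jig yaw of 0.07.

```bash
python3 -c "
from h import *
y=np.pi+J[2]
go((.4853,.0143,.10,y-.48),(.4853,.0143,.056,y-.48))"
```

```text
[-0.0119, -0.0112, 0.3251] [0.0, -0.0001, 0.0118]
[-0.012, -0.0112, 0.5011] [0.0, -0.0001, 0.0118]
```

>>> play_rows --motion '[[[-0.012,-0.011,0.2,0,0,0.0118,0],[-0.012,-0.011,0.32,0,0,0.0118,0],[-0.012,-0.011,0.42,0,0,0.0118,0],[-0.012,-0.011,0.5,0,0,0.0118,0],[-0.012,-0.011,0.5,0,0,0.0118,0],[-0.012,-0.011,0.5,0,0,0.0118,-0.5],[-0.012,-0.011,0.5,0,0,0.0118,-0.8],[-0.012,-0.011,0.5,0,0,0.0118,-1],[-0.012,-0.011,0.5,0,0,0.0118,-1],[-0.012,-0.011,0.5,0,0,0.0118,-1]]]'

```text
time_s: 2.85
ee_pos: [0.4864, 0.0139, 0.0578]
eef_rot: [3.14, 0.002, 2.731]
force: [0.9, 5.6, 4.2]
grip_width: 0.0309
grip_force: 40.0
```

```bash
python3 -c "
from h import *
y=np.pi+J[2]
o=get_obs();print(o['ee_pos'],o['eef_rot'],o['force'],o['moment'],o['grip_width'],o['grip_force'])
go((.4853,.0143,.056,y))"
```

```text
[0.48639181 0.01391433 0.05782898] [3.13973555e+00 2.17589472e-03 2.73055960e+00] [0.90383717 5.55344202 4.22585899] [ 1.12960641 -0.01501765  0.09076878] 0.030865055137745286 40.00195026397705
[0.0046, -0.0003, 0.0073] [0.0002, 0.0004, -0.0764]
```

```bash
python3 - <<'E'
from h import *
o=get_obs();print(o['grip_width'],o['grip_force'])
c=snap('wrist','w2');b=snap('side','s2')
a=cv2.resize(c['frame'],(512,384));d=cv2.resize(b['frame'][130:250,170:330],(512,384),interpolation=cv2.INTER_CUBIC)
v=np.vstack([a[150:],d])[:,:,::-1];print(v.shape);v=v[:600];cv2.imwrite('pics/w2b.png',v)
o=get_obs();print(o['grip_width'],o['grip_force'],o['force'])
E
```

```text
0.030865055137745286 40.00195026397705
(618, 512, 3)
0.03061551287443875 40.00192880630493 [3.44708165e-03 5.66326208e+00 3.61345381e+00]
```

View pics/w2b.png

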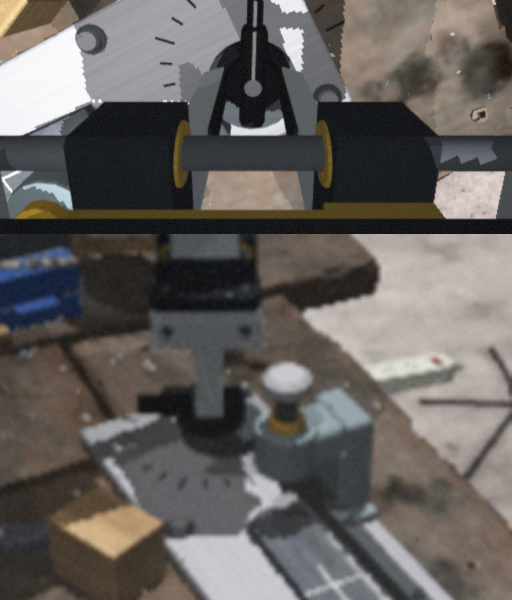

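The wrist view shows both fingers flanking the black knob, with the pointer aligned straight up at (255,10–90). It is unclear whether they have closed on the 15 mm bar, so I wait and re-read.

>>> play_rows --motion '[[[0,0,0,0,0,0,-1],[0,0,0,0,0,0,-1],[0,0,0,0,0,0,-1]]]'

```text
time_s: 3.25
ee_pos: [0.4864, 0.0139, 0.0578]
eef_rot: [3.14, 0.002, 2.731]
force: [0.3, 7.1, 4.1]
grip_width: 0.0305
grip_force: 40.0
```

```bash
python3 - <<'E'
from h import *
y=np.pi+J[2]
o=get_obs();print(o['ee_pos'],o['eef_rot'],o['force'],o['moment'],o['grip_width'],o['grip_force'])
go((.4853,.0143,.056,y))
c=snap('wrist','w3')
v=cv2.resize(c['frame'][130:280,170:350],(720,600),interpolation=cv2.INTER_CUBIC);cv2.imwrite('pics/w3b.png',v[:,:,::-1])
E
```

```text
[0.48640803 0.01391575 0.05784578] [3.13972660e+00 2.18064614e-03 2.73056004e+00] [0.34454168 7.12424525 4.13769896] [ 1.12313485 -0.04004932  0.02308905] 0.030525798652732375 40.00198781490326
[0.0047, -0.0004, 0.0074] [0.0002, 0.0004, -0.0764]
```

View pics/w3b.png

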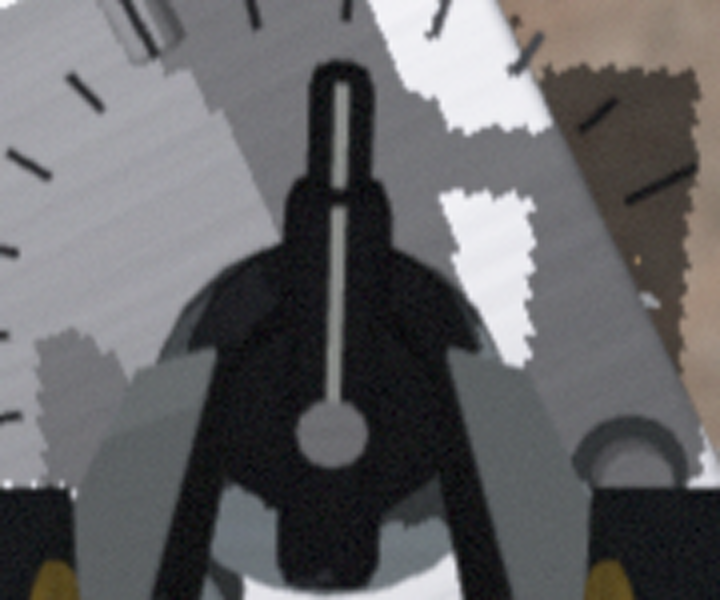

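The pads hold the round hub (about 30 mm) rather than the flat bar. The pointer at (340,70)–(335,400) is well aligned with the tool. I turn with a firmer grip and check for slip.

>>> play_rows --motion '[[[0.001,0,0.002,0,0,0,-1],[0.002,0,0.003,0,0,-0.01,-1],[0.003,0,0.005,0,0,-0.02,-1],[0.004,0,0.005,0,0,-0.03,-1],[0.004,0,0.005,0,0,-0.04,-1],[0.004,0,0.005,0,0,-0.05,-1],[0.004,0,0.005,0,0,-0.06,-1],[0.004,0,0.005,0,0,-0.07,-1],[0.004,0,0.005,0,0,-0.076,-1],[0.004,0,0.005,0,0,-0.076,-1]]]' --grip_force 60

```text
time_s: 4.3
ee_pos: [0.4864, 0.0143, 0.0577]
eef_rot: [3.141, 0.005, -3.074]
force: [0.4, 6.5, 15.8]
grip_width: 0.0303
grip_force: 60.0
```

```bash
python3 - <<'E'
from h import *
o=get_obs();print(o['ee_pos'],o['eef_rot'],o['force'],o['moment'],o['grip_width'],o['grip_force'])
c=snap('wrist','w4')
v=cv2.resize(c['frame'][130:280,170:350],(720,600),interpolation=cv2.INTER_CUBIC);cv2.imwrite('pics/w4b.png',v[:,:,::-1])
E
```

```text
[0.4863942  0.01432782 0.0577292 ] [ 3.1409386   0.00530057 -3.07428667] [ 0.37244779  6.54938385 15.82635877] [ 1.25811008  0.17959478 -0.20474256] 0.030340364929539485 60.00714182853699
```

View pics/w4b.png

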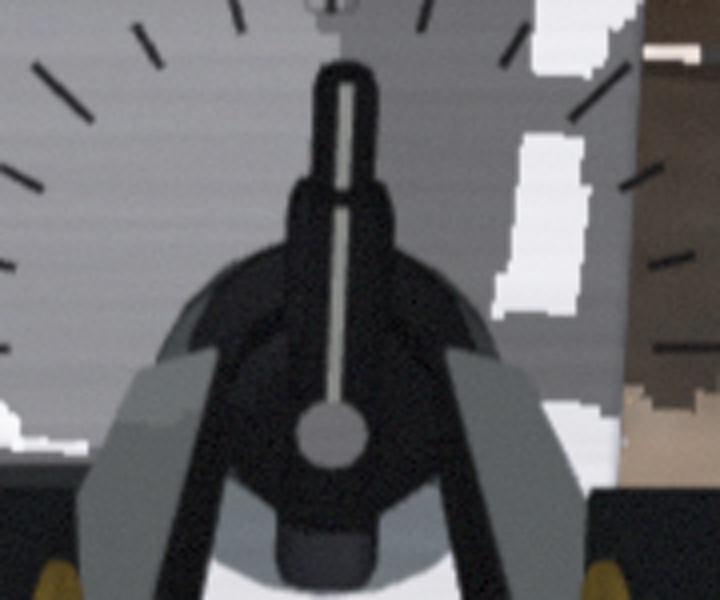

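The grip did not slip: the pointer's rib runs (334,400)–(347,85) while the index is at (330,5), so the dial is about 0.05 rad short. I add that, release and lift.

>>> play_rows --motion '[[[0,0,-0.001,0,0,-0.004,-1],[0,0,-0.002,0,0,-0.008,-1],[0,0,-0.002,0,0,-0.008,-1],[0,0,-0.002,0,0,-0.008,0],[0,0,-0.002,0,0,-0.008,0],[0,0,-0.002,0,0,-0.008,0],[0,0,-0.05,0,0,-0.008,0],[0,0,-0.2,0,0,-0.008,0],[0,0,-0.4,0,0,-0.008,0],[0,0,-0.4,0,0,-0.008,0]]]'

```text
time_s: 5.35
ee_pos: [0.487, 0.0134, 0.1616]
eef_rot: [-3.14, 0.01, -3.025]
force: [0.7, 0.0, 0.0]
grip_width: 0.047
grip_force: 0.0
```

```bash
python3 - <<'E'
from h import *
o=get_obs();print(o['ee_pos'],o['eef_rot'],o['force'],o['moment'],o['grip_width'],o['grip_force'])
c=snap('wrist','w5')
Tt=np.eye(4);Tt[:3,:3]=R.from_euler('xyz',o['eef_rot']).as_matrix();Tt[:3,3]=o['ee_pos'];c['T']=Tt@c['T_tool_cam']
f=dict(c);v=rect(c,.55,.10,.0003,600,500,.05);cv2.imwrite('pics/w5b.png',v[:,:,::-1])
go(gj(-.052,-.062,.20,0))
E
```

```text
[0.48704474 0.01344499 0.1616036 ] [-3.13993929  0.00958652 -3.02504796] [0.66262475 0.02895697 0.01799333] [0.06929005 0.02074398 0.00574972] 0.04695868190592532 0.0
[0.2519, -0.835, -0.1667] [-0.0001, 0.0009, 0.0076]
```

View pics/w5b.png

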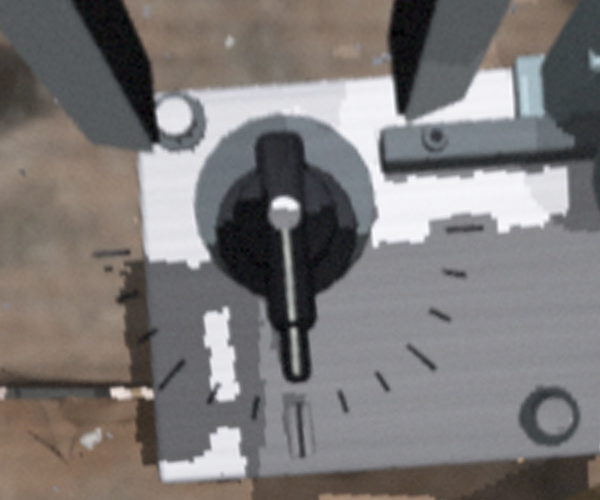

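The pointer's rib runs (285,211)–(296,372), parallel to the plate's end edge and aimed at the index line at (301,430), so the dial is on its index. Next is the pusher pose beside the bar.

```bash
python3 - <<'E'
from h import *
go(gj(-.055,-.065,.22,-np.pi/2))
E
```

```text
[0.264, -0.8465, -0.2468] [0.0006, 0.0009, 0.2576]
```

>>> play_rows --motion '[[[0,0,-0.247,0,0,0.02,-1],[0.1,-0.1,-0.247,0,0,0.04,-1],[0.264,-0.3,-0.247,0,0,0.06,-1],[0.264,-0.5,-0.247,0,0,0.08,-1],[0.264,-0.7,-0.247,0,0,0.105,-1],[0.264,-0.846,-0.247,0,0,0.13,-1],[0.264,-0.846,-0.247,0,0,0.15,-1],[0.264,-0.846,-0.247,0.0006,0.0009,0.175,-1],[0.264,-0.846,-0.247,0.0006,0.0009,0.2,-1],[0.264,-0.846,-0.247,0.0006,0.0009,0.2576,-1]]]'

```text
time_s: 6.4
ee_pos: [0.4433, -0.2041, 0.2159]
eef_rot: [-3.134, -0.003, 1.859]
force: [0.5, -0.8, 0.4]
grip_width: 0.0007
grip_force: 0.0
```

```bash
python3 - <<'E'
from h import *
go(gj(-.055,-.065,.14,-np.pi/2))
E
```

```text
[-0.0034, 0.007, 0.3036] [-0.0012, -0.0004, 0.0349]
```

>>> play_rows --motion '[[[-0.003,0.007,0.15,-0.001,0,0.02,-1],[-0.003,0.007,0.3,-0.001,0,0.035,-1],[-0.003,0.007,0.3,-0.001,0,0.035,-1],[-0.003,0.007,0.3,-0.001,0,0.035,-1]]]'

```text
time_s: 6.8
ee_pos: [0.445, -0.2043, 0.1422]
eef_rot: [-3.14, -0.002, 1.649]
force: [-0.3, -0.2, -0.4]
grip_width: 0.0008
grip_force: 0.0
```

```bash
python3 - <<'E'
from h import *
a=-np.pi/2
o=get_obs();print(o['ee_pos'],w2jig(J,o['ee_pos']))
go(gj(-.055,-.065,.034,a),gj(-.042,-.065,.034,a),gj(-.031,-.065,.034,a))
E
```

```text
[ 0.44504611 -0.20434397  0.14220844] [-0.0545677  -0.06503655]
[-0.0006, -0.0012, 0.4328] [-0.0002, -0.0003, 0.0014]
[-0.0011, 0.0508, 0.4328] [-0.0002, -0.0003, 0.0014]
[-0.0015, 0.0948, 0.4327] [-0.0002, -0.0003, 0.0014]
```

>>> play_rows --motion '[[[0,-0.001,0.15,0,0,0.0014,-1],[0,-0.001,0.3,0,0,0.0014,-1],[0,-0.001,0.4,0,0,0.0014,-1],[0,-0.001,0.432,0,0,0.0014,-1],[0,0.012,0.432,0,0,0.0014,-1],[0,0.025,0.432,0,0,0.0014,-1],[0,0.038,0.432,0,0,0.0014,-1],[0,0.051,0.432,0,0,0.0014,-1],[0,0.058,0.432,0,0,0.0014,-1],[0,0.066,0.432,0,0,0.0014,-1]]]'

```text
time_s: 7.8
ee_pos: [0.4614, -0.2032, 0.0344]
eef_rot: [-3.141, -0.001, 1.637]
force: [-7.6, -1.0, 9.0]
grip_width: 0.0004
grip_force: 6.1
```

```bash
python3 - <<'E'
from h import *
a=-np.pi/2
o=get_obs();print(o['ee_pos'],w2jig(J,o['ee_pos']),o['force'])
go(gj(-.031,-.065,.034,a))
E
```

```text
[ 0.46139113 -0.20315705  0.03435802] [-0.03817974 -0.06497936] [-7.59164718 -0.97067579  8.98369789]
[-0.0, 0.0287, 0.0014] [-0.0002, -0.0001, -0.0004]
```

>>> play_rows --motion '[[[0,0.004,-0.004,0,0,0,-1],[0,0.009,-0.006,0,0,0,-1],[0,0.014,-0.006,0,0,0,-1],[0,0.019,-0.006,0,0,0,-1]]]'

```text
time_s: 8.2
ee_pos: [0.4663, -0.2027, 0.0354]
eef_rot: [-3.141, -0.001, 1.637]
force: [-3.4, -0.4, 2.4]
grip_width: 0.0004
grip_force: 2.2
```

```bash
python3 - <<'E'
from h import *
a=-np.pi/2
o=get_obs();print(o['ee_pos'],w2jig(J,o['ee_pos']),o['force'])
c=snap('side','s6');t=snap('top','t6')
r=rect(t,.56,-.05,.0005,800,300,.022); q=rect(c,.56,-.05,.0005,800,300,.022)
cv2.imwrite('pics/s6b.png',np.vstack([r,q])[:,:,::-1])
E
```

```text
[ 0.46629621 -0.20265085  0.03535409] [-0.03325143 -0.06481255] [-3.43733412 -0.40658614  2.44500917]
```

View pics/s6b.png

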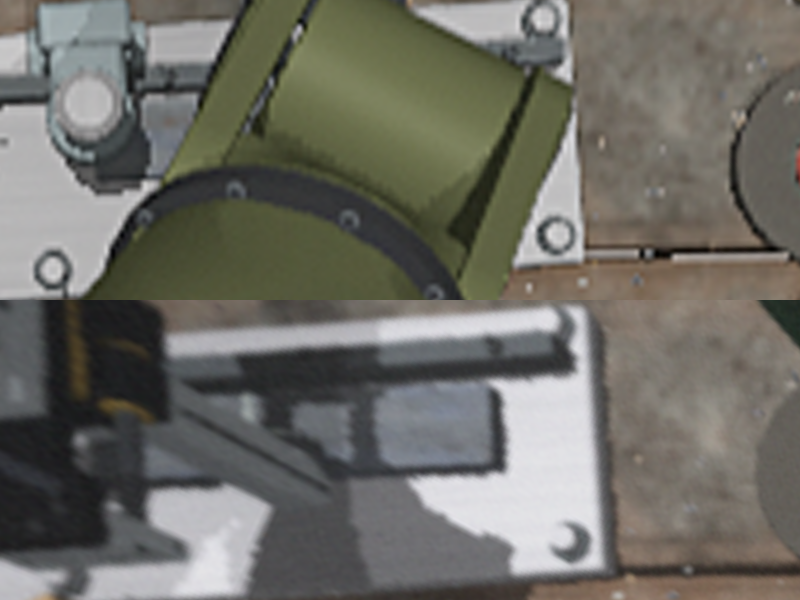

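The composite shows the arm occluding the top view. In the side view the bar's rear end is at (500,385–470), roughly parallel to the fence. I compare edge profiles numerically to see how far it moved.

```bash
cat >> h.py <<'E'
def prof(c,ys,xs,z=.022):
    K=c['camera_matrix'];T=c['T'];out=[]
    g=c['frame'].mean(2).astype(np.float32)
    X,Y=np.meshgrid(xs,ys); co,s=np.cos(J[2]),np.sin(J[2])
    W=np.stack([J[0]+co*X-s*Y,J[1]+s*X+co*Y,np.full(X.shape,z)],-1)
    C=(W-T[:3,3])@T[:3,:3]
    mu=(K[0,0]*C[...,0]/-C[...,2]+K[0,2]).astype(np.float32);mv=(K[1,1]*-C[...,1]/-C[...,2]+K[1,2]).astype(np.float32)
    return cv2.remap(g,mu,mv,cv2.INTER_LINEAR)
E
python3 - <<'E'
from h import *
xs=np.arange(-.05,.04,.003);ys=np.linspace(-.150,-.135,5)
print((xs*1000).astype(int))
for n in('side0','s6','top0'):
    c=dict(np.load(n+'.npz')); print(n,prof(c,ys,xs).mean(0).astype(int))
ys=np.arange(-.19,-.12,.003);xs=np.linspace(-.01,.0,5);print((ys*1000).astype(int))
for n in('side0','s6','top0'):
    c=dict(np.load(n+'.npz')); print(n,prof(c,ys,xs).mean(1).astype(int))
E
```

```text
[-50 -47 -44 -40 -37 -34 -31 -28 -25 -22 -19 -16 -13 -10  -7  -4  -1   1
   4   7  10  13  16  19  22  25  28  31  34  37]
side0 [190 188 188 173  90  61  97 105 100  98 101 104 106 109 109 108 105 105
 120 163 180 148  70  42  45  63  84  86  95 144]
s6 [225 223 223 223 222 210 122  66 111 129 123 120 124 127 130 133 136 133
 130 130 135 133  79  52  53  79 105 108 118 176]
top0 [180 180 179 178 179 118 112 116 108 109 112 114 116 120 120 117 113 113
 117 154 179 177 168  81  72  98  93  99 143 173]
[-190 -187 -184 -181 -178 -175 -172 -168 -165 -162 -159 -156 -153 -150
 -147 -144 -141 -138 -135 -132 -129 -126 -123 -120]
side0 [185 184 184 184 184 184 184 170  99  51  75 105 108 107 107 107 107 107
 107 108 108 108 106 106]
s6 [221 221 221 220 220 220 220 215 150  66  83 124 132 131 131 133 134 133
 132 131 131 130 131 129]
top0 [175 175 175 175 175 175 175 175 177 176 128 116 115 116 117 116 117 117
 118 119 118 118 117 116]
```

>>> play_rows --motion '[[[0,0.005,0,0,0,0,-1],[0,0.01,0,0,0,0,-1],[0,0.012,0,0,0,0,-1],[0,0.014,0,0,0,0,-1]]]'

```text
time_s: 8.7
ee_pos: [0.4699, -0.2025, 0.0353]
eef_rot: [-3.141, -0.001, 1.637]
force: [-4.7, -0.9, 1.9]
grip_width: 0.0006
grip_force: 2.3
```

```bash
python3 - <<'E'
from h import *
o=get_obs();print(o['ee_pos'],w2jig(J,o['ee_pos']),o['force'])
xs=np.arange(-.04,.04,.002)
print((xs*1000).round().astype(int))
c=snap('side','s7')
for y in(-.155,-.135): print(prof(c,np.linspace(y,y+.005,4),xs).mean(0).astype(int))
E
```

```text
[ 0.46985656 -0.20245262  0.03534432] [-0.02968588 -0.06486026] [-4.71712356 -0.85365927  1.93771993]
[-40 -38 -36 -34 -32 -30 -28 -26 -24 -22 -20 -18 -16 -14 -12 -10  -8  -6
  -4  -2   0   2   4   6   8  10  12  14  16  18  20  22  24  26  28  30
  32  34  36  38]
[223 222 223 223 215 175 109  69  78 109 125 127 126 124 123 125 125 128
 131 131 132 134 135 133 133 132 134 131 111  74  52  54  67  91 106 109
 109 121 158 200]
[222 221 222 223 222 204 140  74  74 109 131 133 128 123 119 120 122 125
 127 130 136 137 135 131 130 128 127 125 112  78  55  53  67  92 107 109
 107 115 148 192]
```

>>> play_rows --motion '[[[0,0.004,0,0,0,0,-1],[0,0.008,0,0,0,0,-1],[0,0.01,0,0,0,0,-1],[0,0.01,0,0,0,0,-1]]]'

```text
time_s: 9.15
ee_pos: [0.4724, -0.2024, 0.0353]
eef_rot: [-3.142, -0.001, 1.637]
force: [-3.4, -2.5, 2.9]
grip_width: 0.0004
grip_force: 2.2
```

>>> play_rows --motion '[[[0,0.004,0,0,0,0,-1],[0,0.008,0,0,0,0,-1],[0,0.01,0,0,0,0,-1],[0,0.01,0,0,0,0,-1]]]'

```text
time_s: 9.55
ee_pos: [0.4729, -0.2023, 0.0351]
eef_rot: [-3.137, -0.002, 1.637]
force: [-19.6, -4.3, 11.0]
grip_width: 0.0006
grip_force: 11.1
```

```bash
python3 - <<'E'
from h import *
o=get_obs();print(o['ee_pos'],w2jig(J,o['ee_pos']),o['force'])
xs=np.arange(-.04,.04,.002)
print((xs*1000).round().astype(int))
c=snap('side','s8')
for y in(-.155,-.135,-.1): print(prof(c,np.linspace(y,y+.005,4),xs).mean(0).astype(int))
E
```

```text
[ 0.47288834 -0.20231015  0.0350892 ] [-0.0266515  -0.06492715] [-19.578048    -4.32765262  11.00832251]
[-40 -38 -36 -34 -32 -30 -28 -26 -24 -22 -20 -18 -16 -14 -12 -10  -8  -6
  -4  -2   0   2   4   6   8  10  12  14  16  18  20  22  24  26  28  30
  32  34  36  38]
[222 221 223 224 223 224 220 189 119  70  78 109 125 126 126 125 123 124
 125 127 130 133 133 133 134 133 132 132 133 129 108  75  69  90 106 109
 109 121 158 201]
[221 222 223 223 223 224 222 198 135  73  75 111 132 134 129 124 122 121
 122 124 127 131 136 138 135 131 129 129 126 122 102  73  70  92 107 108
 108 118 149 192]
[113 113 112 113 112 113 112 105  83  62  61  64  69  70  69  70  72  72
  69  69  71  71  71  71  72  71  71  69  68  67  61  53  51  57  60  61
  60  62  80 124]
```

```bash
python3 - <<'E'
from h import *
a=-np.pi/2
go(gj(-.040,-.065,.035,a),gj(-.040,-.065,.09,a),gj(.003,-.187,.09,a),gj(.003,-.187,.035,a))
E
```

```text
[-0.0004, -0.0534, 0.0006] [-0.0007, -0.0003, -0.0004]
[0.0, -0.0544, -0.2194] [-0.0007, -0.0003, -0.0004]
[-0.4875, 0.1188, -0.2212] [-0.0007, -0.0003, -0.0004]
[-0.488, 0.1198, -0.0012] [-0.0007, -0.0003, -0.0004]
```

>>> play_rows --motion '[[[0,-0.053,0,0,0,0,-1],[0,-0.053,-0.1,0,0,0,-1],[0,-0.054,-0.22,0,0,0,-1],[-0.15,-0.02,-0.22,0,0,0,-1],[-0.3,0.06,-0.22,0,0,0,-1],[-0.488,0.119,-0.22,0,0,0,-1],[-0.488,0.119,-0.22,0,0,0,-1],[-0.488,0.12,-0.1,0,0,0,-1],[-0.488,0.12,0,0,0,0,-1],[-0.488,0.12,0,0,0,0,-1]]]'

```text
time_s: 10.6
ee_pos: [0.5126, -0.321, 0.0331]
eef_rot: [-3.141, -0.002, 1.637]
force: [-0.3, -0.4, 0.3]
grip_width: 0.0006
grip_force: 0.0
```

```bash
python3 - <<'E'
from h import *
a=-np.pi/2
o=get_obs();print(o['ee_pos'],w2jig(J,o['ee_pos']),o['force'])
go(gj(.003,-.168,.035,a),gj(.003,-.100,.035,a),gj(.003,-.088,.035,a))
xs=np.arange(-.04,.04,.002)
print((xs*1000).round().astype(int))
c=snap('side','s9')
for y in(-.145,-.1,-.06): print(prof(c,np.linspace(y,y+.005,4),xs).mean(0).astype(int))
E
```

```text
[ 0.512641   -0.32100977  0.03308851] [ 0.00482279 -0.18608508] [-0.31829061 -0.36469672  0.27392355]
[0.0723, -0.0075, -0.0075] [-0.0001, -0.0004, -0.0004]
[0.3443, -0.0081, -0.0068] [-0.0001, -0.0004, -0.0004]
[0.3923, -0.0083, -0.0067] [-0.0001, -0.0004, -0.0004]
[-40 -38 -36 -34 -32 -30 -28 -26 -24 -22 -20 -18 -16 -14 -12 -10  -8  -6
  -4  -2   0   2   4   6   8  10  12  14  16  18  20  22  24  26  28  30
  32  34  36  38]
[203 212 221 223 227 227 220 181 114  96 100 103 103 103 106 110 117 124
 123 120 120 121 122 124 124 120 116 118 120 117 104  88  88  91  92  92
  91  93  95  97]
[213 210 209 209 207 208 203 174 115  96 100  97  95  96  92  74  50  40
  39  42  44  43  43  42  44  51  56  54  47  41  41  40  39  40  39  39
  38  38  37  36]
[207 208 208 207 205 203 190 149 100  71  77 104 117 113 102  82  59  45
  42  43  45  45  44  43  42  43  43  43  42  42  41  41  41  42  46  51
  56  61  62  62]
```

>>> play_rows --motion '[[[0.04,-0.005,-0.006,0,0,0,-1],[0.065,-0.005,-0.006,0,0,0,-1],[0.085,-0.005,-0.006,0,0,0,-1],[0.105,-0.005,-0.006,0,0,0,-1],[0.13,-0.005,-0.006,0,0,0,-1],[0.155,-0.005,-0.006,0,0,0,-1],[0.18,-0.005,-0.006,0,0,0,-1],[0.205,-0.005,-0.006,0,0,0,-1],[0.23,-0.005,-0.006,0,0,0,-1],[0.25,-0.005,-0.006,0,0,0,-1]]]'

```text
time_s: 11.65
ee_pos: [0.5076, -0.2597, 0.0374]
eef_rot: [3.141, 0.0, 1.637]
force: [-1.4, -5.1, 2.7]
grip_width: 0.0005
grip_force: 2.7
```

```bash
python3 - <<'E'
from h import *
a=-np.pi/2
o=get_obs();print(o['ee_pos'],w2jig(J,o['ee_pos']),o['force'])
go(gj(.003,-.100,.035,a),gj(.003,-.088,.035,a))
xs=np.arange(-.04,.04,.002)
c=snap('side','s10')
for y in(-.09,-.06,-.03): print(prof(c,np.linspace(y,y+.005,4),xs).mean(0).astype(int))
E
```

```text
[ 0.50758738 -0.25965725  0.03737608] [ 0.00401116 -0.12453013] [-1.42551711 -5.12938949  2.70706922]
[0.0981, -0.0043, 0.0095] [0.0001, 0.0, -0.0004]
[0.1461, -0.0044, 0.0095] [0.0001, 0.0, -0.0004]
[170 182 190 195 198 197 193 167 108  60  57  71  83  92  96  98 101 100
 100 106 111 116 119 118 115 108  99  90  87  88  88  88  90  95  98  97
  97  95  87  73]
[225 225 223 215 209 203 186 145 101  81  91  99  95  92  97 104 106 105
 105 107 106 105 106 109 113 109 108 107 104 102  89  64  57  73  86  88
  86  81  81  81]
[202 202 201 198 198 196 186 147  91  77  88  96  95  95  95  91  72  49
  38  38  39  39  39  38  37  37  36  36  37  36  36  35  35  38  44  55
  73  94 123 151]
```

Pushing works (5 N) and the bar stays parallel to the fence. I continue to the stop.

>>> play_rows --motion '[[[0.02,-0.002,0.004,0,0,0,-1],[0.04,-0.003,0.006,0,0,0,-1],[0.06,-0.003,0.006,0,0,0,-1],[0.08,-0.003,0.006,0,0,0,-1],[0.1,-0.003,0.006,0,0,0,-1],[0.115,-0.003,0.006,0,0,0,-1],[0.125,-0.003,0.006,0,0,0,-1]]]'

```text
time_s: 12.4
ee_pos: [0.5047, -0.2281, 0.0354]
eef_rot: [3.142, -0.001, 1.637]
force: [0.6, -4.9, 4.2]
grip_width: 0.0006
grip_force: 2.4
```

```bash
python3 - <<'E'
from h import *
a=-np.pi/2
o=get_obs();print(o['ee_pos'],w2jig(J,o['ee_pos']),o['force'])
E
```

```text
[ 0.50465275 -0.22810257  0.03536783] [ 0.00325907 -0.0928482 ] [ 0.56191365 -4.91094427  4.16854626]
```

>>> play_rows --motion '[[[0.005,0,0,0,0,0,-1],[0.01,0,0,0,0,0,-1],[0.014,0,0,0,0,0,-1],[0.016,0,0,0,0,0,-1]]]'

```text
time_s: 12.8
ee_pos: [0.5044, -0.2244, 0.0353]
eef_rot: [-3.142, -0.001, 1.637]
force: [1.1, -5.1, 2.7]
grip_width: -0.0001
grip_force: 2.4
```

>>> play_rows --motion '[[[0.004,0,0,0,0,0,-1],[0.008,0,0,0,0,0,-1],[0.01,0,0,0,0,0,-1],[0.01,0,0,0,0,0,-1]]]'

```text
time_s: 13.2
ee_pos: [0.5044, -0.2237, 0.0354]
eef_rot: [3.141, 0.002, 1.637]
force: [0.8, -18.3, -1.4]
grip_width: -0.0
grip_force: 8.9
```

```bash
python3 - <<'E'
from h import *
a=-np.pi/2
go(gj(.003,-.11,.035,a),gj(.003,-.11,.20,a),gj(0,.04,.20,a),gj(0,.04,.165,a))
E
```

```text
[-0.0862, -0.0009, 0.0019] [0.0002, 0.0003, -0.0004]
[-0.0875, -0.0003, -0.6581] [0.0002, 0.0003, -0.0004]
[0.5124, -0.0139, -0.6593] [0.0002, 0.0003, -0.0004]
[0.5127, -0.0141, -0.5193] [0.0002, 0.0003, -0.0004]
```

>>> play_rows --motion '[[[-0.04,0,0,0,0,0,-1],[-0.086,0,0,0,0,0,-1],[-0.087,0,-0.2,0,0,0,-1],[-0.087,0,-0.4,0,0,0,-1],[-0.087,0,-0.6,0,0,0,-1],[-0.087,0,-0.66,0,0,0,-1],[-0.087,0,-0.66,0,0,0,-1],[-0.087,0,-0.66,0,0,0,-1]]]'

```text
time_s: 14.0
ee_pos: [0.5052, -0.2437, 0.1988]
eef_rot: [-3.14, -0.003, 1.637]
force: [-0.6, 0.2, -0.6]
grip_width: 0.0005
grip_force: 0.0
```

```bash
python3 - <<'E'
from h import *
a=-np.pi/2
go(gj(0,.04,.20,a),gj(0,.04,.165,a))
o=get_obs();c=snap('wrist','w11');s=snap('side','s11')
Tt=np.eye(4);Tt[:3,:3]=R.from_euler('xyz',o['eef_rot']).as_matrix();Tt[:3,3]=o['ee_pos'];c['T']=Tt@c['T_tool_cam']
A=rect(c,.57,.06,.0005,600,290,.022);B=rect(s,.57,.06,.0005,600,290,.022)
cv2.imwrite('pics/chk.png',np.vstack([A,B])[:,:,::-1])
E
```

```text
[0.5937, -0.0125, -0.0032] [-0.0003, -0.0004, -0.0004]
[0.5933, -0.0123, 0.1368] [-0.0003, -0.0004, -0.0004]
```

View pics/chk.png

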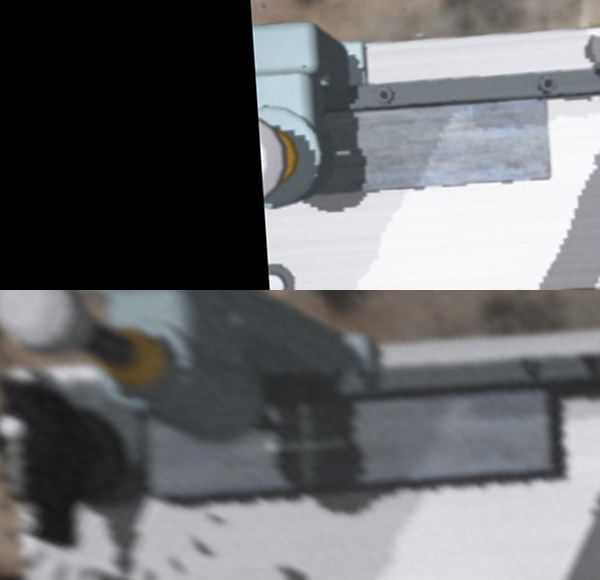

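The last picture shows the bar flush on the fence, its leading end at the cam (side view, about (145,450)) and the cross at (308,442), which is world (0.494, -0.094), on the punch axis. Now the punch.

>>> play_rows --motion '[[[0.2,-0.004,-0.003,0,0,0,-1],[0.35,-0.008,-0.003,0,0,0,-1],[0.5,-0.012,-0.003,0,0,0,-1],[0.593,-0.012,0,0,0,0,-1],[0.593,-0.012,0.06,0,0,0,-1],[0.593,-0.012,0.137,0,0,0,-1],[0.593,-0.012,0.137,0,0,0,-1],[0.593,-0.012,0.137,0,0,0,-1]]]'

```text
time_s: 14.9
ee_pos: [0.4926, -0.0961, 0.1657]
eef_rot: [-3.14, -0.002, 1.637]
force: [0.2, -0.1, -1.2]
grip_width: 0.0005
grip_force: 0.0
```

```bash
python3 - <<'E'
from h import *
a=-np.pi/2
o=get_obs();print(o['ee_pos'],w2jig(J,o['ee_pos']),o['force'])
go(gj(0,.04,.149,a),gj(0,.04,.138,a))
E
```

```text
[ 0.4925582  -0.09606766  0.1656926 ] [0.00029647 0.03970638] [ 0.18305702 -0.11284682 -1.17301604]
[0.0011, -0.0011, 0.0668] [-0.0003, -0.0003, -0.0004]
[0.001, -0.001, 0.1108] [-0.0003, -0.0003, -0.0004]
```

>>> play_rows --motion '[[[0,0,0.04,0,0,0,-1],[0,0,0.06,0,0,0,-1],[0,0,0.07,0,0,0,-1],[0,0,0.08,0,0,0,-1],[0,0,0.09,0,0,0,-1],[0,0,0.1,0,0,0,-1],[0,0,0.108,0,0,0,-1],[0,0,0.108,0,0,0,-1]]]'

```text
time_s: 15.7
ee_pos: [0.4929, -0.0961, 0.139]
eef_rot: [3.141, -0.001, 1.637]
force: [0.3, -0.5, 0.2]
grip_width: 0.0005
grip_force: 0.0
```

>>> play_rows --motion '[[[0,0,0.002,0,0,0,-1],[0,0,0.004,0,0,0,-1],[0,0,0.006,0,0,0,-1]]]'

```text
time_s: 16.0
ee_pos: [0.493, -0.0961, 0.1379]
eef_rot: [3.141, -0.001, 1.637]
force: [-0.8, -0.0, 4.1]
grip_width: 0.0007
grip_force: 1.8
```

>>> play_rows --motion '[[[0,0,0.003,0,0,0,-1],[0,0,0.006,0,0,0,-1],[0,0,0.008,0,0,0,-1]]]'

```text
time_s: 16.3
ee_pos: [0.493, -0.0961, 0.1363]
eef_rot: [3.141, -0.001, 1.637]
force: [-4.8, 0.4, 13.0]
grip_width: 0.0005
grip_force: 6.6
```

>>> play_rows --motion '[[[0,0,0.002,0,0,0,-1],[0,0,0.004,0,0,0,-1],[0,0,0.004,0,0,0,-1]]]'

```text
time_s: 16.6
ee_pos: [0.4931, -0.0961, 0.1359]
eef_rot: [3.141, -0.001, 1.637]
force: [-7.1, 1.7, 17.1]
grip_width: 0.0007
grip_force: 8.3
```

>>> play_rows --motion '[[[0,0,-0.02,0,0,0,-1],[0,0,-0.15,0,0,0,-1],[0,0,-0.35,0,0,0,-1],[-0.2,-0.2,-0.4,0,0,0,-1],[-0.4,-0.4,-0.4,0,0,0,-1],[-0.6,-0.6,-0.4,0,0,0,-1],[-0.8,-0.7,-0.4,0,0,0,-1],[-0.9,-0.7,-0.4,0,0,0,-1],[-0.9,-0.7,-0.4,0,0,0,-1]]]'

```text
time_s: 17.5
ee_pos: [0.3316, -0.3343, 0.2346]
eef_rot: [3.141, -0.001, 1.636]
force: [1.4, 0.2, 0.7]
grip_width: 0.0003
grip_force: 0.0
```

```bash
python3 - <<'E'
from h import *
o=get_obs();print(o['time_s'],o['ee_pos'])
t0=dict(np.load('top0.npz'));t=snap('top','t12');s=snap('side','s12')
d=t['z_map']-t0['z_map']
print('head dz mm',np.median(d[178:186,246:253])*1000)
# side: bar near/far and rear edges
xs=np.arange(-.04,.03,.002)
for y in(-.07,0.0,.08): print(prof(s,np.linspace(y,y+.005,4),xs).mean(0).astype(int))
# dial unchanged? bright rib pixels in the top view
g=t['frame'][170:225,185:230]; b=rect(t,.55,.10,.0003,600,500,.046).mean(2)
for v in range(215,385,12):
    row=b[v,270:320]; print(v,270+row.argmin(),270+row.argmax(),int(row.min()),int(row.max()),end=' | ')
E
```

```text
17.5 [ 0.33158356 -0.33431729  0.23460415]
head dz mm 12.438446
[177 177 177 177 175 171 155 116  72  58  72  93  99  99  98  98  98  99
 100 103 104 105 106 105 106 107 111 115 118 112  87  64  65  85  93]
[199 208 210 208 206 199 173 119  77  63  82 107 118 119 120 118 114 113
 114 117 118 119 121 121 122 122 120 120 121 115  88  61  63  79  88]
[ 49  67  81  84  84  84  83  83  82  82  90 106 117 123 125 124 120 118
 117 119 119 112  95  77  69  69  68  69  71  70  69  69  69  68  68]
215 308 296 0 252 | 227 308 288 10 215 | 239 302 291 14 167 | 251 303 292 19 215 | 263 319 292 8 216 | 275 319 292 14 215 | 287 273 293 7 241 | 299 318 293 10 208 | 311 278 293 0 223 | 323 315 270 6 206 | 335 312 277 0 228 | 347 312 277 0 219 | 359 312 277 0 217 | 371 311 278 0 211 | 383 312 286 52 211 |
```

```bash
python3 - <<'E'
from h import *
t=dict(np.load('t12.npz'))
b=rect(t,.55,.10,.0003,600,500,.050).mean(2)
V=np.arange(235,325);p=[]
for v in V:
    r=np.clip(b[v,280:306]-90,0,None); p.append((r*np.arange(280,306)).sum()/max(r.sum(),1))
p=np.array(p);ok=p>200;k=np.polyfit(V[ok],p[ok],1);print('slope',k[0],'resid',(p[ok]-np.polyval(k,V[ok])).std(),ok.sum(),'dial~',k[0]-J[2])
E
```

```text
slope 0.03692497240330906 resid 0.49759949241184886 90 dial~ -0.032075027596690946
```

```bash
python3 -c "
from station import workorder
print(workorder.hand_in())"
```

```text
the job is handed in; nothing more can be done
None
```

The job is handed in, with no verdict returned: the dial reads about 0.03 rad off its index, the bar lies along the fence against the cam with the cross under the punch, the punch is down about 12.4 mm, and the arm stayed clear of the chisel and block (not re-measured).

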